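Set a painted cup and tile out to dry

ROBOT

A 7-joint arm with a two-finger parallel gripper is mounted at the origin on the work surface. World frame = base frame: x ahead of the robot, y to its left, z up, the work surface at z = 0. Lengths are in m, angles in rad, forces in N, time in s.
With the tool pointing down it reaches from about 0.425 to 0.925 m from the base axis. Payload 6.8 kg.
Tool frame: the origin (TCP) lies midway between the tips of the shut fingers; the grasp point (between the pads) lies 19 mm behind it; x points along the fingers, y is the direction in which the jaws open and shut, and the axes are right-handed (so a half turn about x gives the same grasp; the last joint's range is limited). The gripper opens to 85 mm and grips with 20 to 120 N. Pads are 22 mm wide; open, the fingers measure 114 mm over their backs; the gripper's body (76 mm by 85 mm) begins 54 mm behind the grasp point. The pads swing forward as they close: fully open they stand 13 mm farther back than shut.
Start: joints at [1.154, 0.477, 0.022, 1.555, -0.011, 1.109, -0.083], TCP at [0.205, -0.643, 0.231] pointing down, gripper open.
Joint ranges: [-2.96, 2.96], [-0.34, 2.1], [-1.41, 1.46], [0.24, 2.44], [-1.37, 4.51], [0.17, 1.92], [-2.96, 2.96]. Speed limits (rad/s): [2.39, 2.39, 3.14, 3.14, 3.14, 3.14, 3.14].

INTERFACE

Orientations are given as a rotation vector (axis times angle).
In Python, from bench import r, viewer, nets gives the robot as it stands.
- The arm moves only by the shell command python3 -m pendant 'ROWS' [FORCE]. ROWS is JSON, one flat list of numbers, 5 for each row, row after row: the finger opening in mm, from 0 to 85.4, then the shift along the tool's x, y, z in mm, then the turn about the tool's x in rad. A call has 1 to 20 rows; each row shifts and turns the commanded pose from where the row before left it, along the tool's axes as they then stand; what a row does not reach is not made up. A row lasts 1/8 s, in which the tool goes at most 62.5 mm and 10.7 degrees, less where a joint would pass 70% of its speed; a pose out of reach is approached as far as the arm can. A call with a gripper value outside its range is refused whole. The fingers move at their own pace and stop on an object; FORCE is the grip in N (left out, the last holds). Time passes only in rows, so rows that do not move let the fingers close. It gives the time, the measured TCP pose, the force and the opening at its end, in the units of the state.
- r.get_obs(): the state, without advancing time (a new reading comes with each control period).
- viewer.grab_frame(name): name is "side" or "top"; returns (picture, depth): 480x640x3 uint8, red, green, blue; 480x640 float32, m along the optical axis (not along the pixel's ray), 0 where there is no reading.
- viewer.calibration(name): a dict with "mtx" (3x3 intrinsics, pixels), "world_to_cam" (4x4, takes a point from world to camera coordinates). Camera axes: x right, y up, looking along -z (the intrinsics and any distortion apply to the point x, -y, -z); pixel columns grow to the right and rows downward; lengths in m; the calibration is good to about 2 mm. A picture is of the moment at which its call begins. calibration takes no time and is no camera call.
- r.hand_in(): hands the job in, once; it reports no verdict.
Trained networks look in the newest picture that a camera, given by its name, has taken for a name from the list of things; names that differ only in an ending like _2 or _b are one class to them, and where a whole thing is asked for, a point or a joint stands for the part that bears it (a point fixed in the world has none). Each returns a list of dicts, best first, with "score" (0 to 1); they miss things now and then, are a little off and sometimes report something else, mostly with a low value. They report only what shows in the picture. A call takes as long as a camera call. They do not tell look-alikes from the thing itself.
- nets.look_for(name, camera): "location" ([x, y, z] in m, in world coordinates, good to about 4 mm: the middle of the surface that is visible of it).
- nets.silhouettes(name, camera): "mask" (480x640 bool, what is visible of it).
The state is a dict: "clock": time; "joints": joint angles; "qvel": joint speeds; "tau": joint torques, N m; "tcp_pos": TCP position; "orientation": TCP orientation; "contact_force": force on the tool from outside, world axes, zero at the start; "moment": the same for the moment, N m; "grip_width": finger opening in m.
Only numpy, scipy, OpenCV 4.12 (cv2) and the standard library are available. Lean on these libraries where they do the work, as an engineer would, in place of code of your own. Each camera call takes 0.05 s, during which the arm holds its last target. There are 200 camera calls.

TASK

Set the freshly painted ware out to dry: turn the cup from the sloping cradle upside down and lower it, still held, over the thick drying peg (not the slender one) until its rim stands flat on the three ribs of the peg's base. Also take the painted tile off its block and lean it on the small wooden easel, painted face up towards the robot, square to the easel and centred, a short edge down on the base close behind the lip and its back against the post. Leave the brush pot, the saucer and the jar where they stand.

Things in the scene. Friction and masses are not known exactly. Their poses are not given: they have to be found in the camera images.
- cup: White straight-sided porcelain cup with small blue dabs near the rim, no handle; outer diameter 64, height 92, wall 4, floor 5 thick. It lies in the cradle on its side, mouth pointing away from the robot and 25 degrees below level; its axis is about 74 above the bench at mid-length. Origin: centre of the outside of its bottom; z runs along the axis from bottom to mouth
- cup_rim (a point): Centre of the cup's mouth, in the plane of its rim, 92 from its origin
- cradle: Fixed wooden painting cradle, 96 long (x) by 56 wide (y); two dowels of diameter 12, 40 apart, slope 25 degrees down towards +x, with a low stop across their far end that overlaps the cup's rim by about 12. All of it but the cup is lower than 70. Origin: centre of its underside
- thick_peg: Fixed wooden drying stand with the THICK peg: round base of diameter 96, 12 high, with three radial ribs 4 high (tops 16 above the bench) from radius 23 to 47; in its middle an upright peg of diameter 40 with a chamfered top, its top 67 above the bench (radial play in the cup 8). Origin: centre of its underside, on the bench; z up
- thick_peg_top (a point): Centre of the top of the thick peg, 67 above the bench
- slender_peg: The other fixed drying stand: same base, but a slender peg of diameter 14 with its top 120 above the bench, for bottle necks; not for this cup. Origin: centre of its underside
- tile: Flat white ceramic tile with blue brush strokes on its upper face, 95 long (x) by 62 wide (y) by 9 thick, lying on the block. Origin: centre of its underside; z points out of the painted face
- block: Fixed dark wooden block 80 (x) by 40 (y) by 20 high, under the tile. Origin: centre of its underside
- easel: Fixed wooden easel, 110 deep (x), 44 wide (y), base 10 thick. At its near end (-x, facing the robot) a lip rises 12 above the base, inner face at x = -45; a post 16 thick has its near face at x = +8.6 and its top 50 above the bench. A tile with its lower back edge on the base at x = -36 and its back on the post slopes 42 degrees from level. Origin: centre of its underside
- easel_rest (a point): Point of the easel where the centre of the tile's underside lies when the tile leans properly: x = -0.7, z = 41.8 in the easel's frame
- brush_pot: Bystander: rust-brown pot of brushes, diameter 84, 190 high with the brushes. Origin: centre of its underside
- saucer: Bystander: dark paint saucer, diameter 110, 14 high. Origin: centre of its underside
- jar: Bystander: lidded glass jar, diameter 54, 65 high. Origin: centre of its underside
Not all that is in view belongs to the job. Of the things like the tile, leave any that is green; of the rest the larger one is meant.

How it is judged:
By the outcome, as a careful person would: the job done as asked, in the order asked, and still so for the second after the job is handed in, with the robot touching nothing.
It also fails if it takes over 64 s, if anything falls off the work surface, if the arm or the gripper's body presses on something with over 40 N, if the wrist force passes 120 N, or if a joint passes its speed limit or range.

## Working session

There is one attempt and no reset: what is moved stays moved. The work goes in short steps, Python scripts to look and compute and a shell command to move; the robot and the scene stay as the last step left them, time stands still between calls to the robot, and variables do not carry over. Pictures are saved under pics/ and viewed, about 8 in all and at most 12, crops included, and the job is handed in when it is done.

```bash
ls; mkdir -p pics
python3 - <<'E'
from bench import r,viewer,nets
import cv2,numpy as np
for c in("top","side"):
    p,d=viewer.grab_frame(c); cv2.imwrite(f"pics/{c}0.png",p[:,:,::-1]); np.savez(f"{c}0.npz",p=p,d=d)
    k=viewer.calibration(c); print(c,k)
    for n in("cup","thick_peg","slender_peg","tile","easel","cradle","block"):
        print(n,[(np.round(o["location"],3).tolist(),round(o["score"],2)) for o in nets.look_for(n,c)])
o=r.get_obs(); print(o)
E
```

```text
pics
top {'mtx': array([[472.45978717,   0.        , 322.02734056],
       [  0.        , 472.45978717, 236.98874657],
       [  0.        ,   0.        ,   1.        ]]), 'world_to_cam': array([[-0.0058595 , -0.99994218, -0.0090166 , -0.05237677],
       [ 0.98896896, -0.00712929,  0.14795127, -0.57076512],
       [-0.148007  , -0.00805021,  0.98895355, -1.0896537 ],
       [ 0.        ,  0.        ,  0.        ,  1.        ]])}
cup [([0.5, 0.113, 0.099], 0.94)]
thick_peg [([0.615, 0.227, 0.01], 0.83), ([0.632, -0.26, 0.011], 0.53)]
slender_peg [([0.627, 0.015, 0.012], 0.68)]
tile [([0.411, -0.215, 0.006], 0.93), ([0.37, -0.008, 0.013], 0.89), ([0.473, -0.113, 0.025], 0.87)]
easel [([0.636, -0.258, 0.009], 0.64)]
cradle [([0.451, 0.093, 0.012], 0.5)]
block []
side {'mtx': array([[515.24591218,   0.        , 324.79947856],
       [  0.        , 515.24591218, 242.82598164],
       [  0.        ,   0.        ,   1.        ]]), 'world_to_cam': array([[-0.8696386 , -0.49314757, -0.02311209,  0.44480588],
       [ 0.23447553, -0.45377645,  0.859714  , -0.22617885],
       [-0.43445359,  0
[... 431 characters left out ...]
ock []
{'clock': 0.8, 'joints': array([ 1.15391447,  0.47696821,  0.02239295,  1.55540312, -0.01147533,
        1.10928877, -0.08308361]), 'qvel': array([ 4.42448355e-04, -4.08775669e-05, -9.86548743e-05,  4.72284823e-04,
        1.25000947e-03, -3.88003341e-04, -1.06560090e-04]), 'tau': array([ 1.27500084e-04, -5.96269870e+01,  1.60633251e+00, -2.81544524e+01,
        1.24252835e-02,  1.33284593e-03,  6.14276374e-06]), 'tcp_pos': array([ 0.20514169, -0.64309386,  0.23132779]), 'orientation': array([ 2.05493067,  0.31975644, -2.05491005]), 'contact_force': array([-0.37840525, -0.54997916,  0.87042777]), 'moment': array([0.02007954, 0.06209152, 0.01556919]), 'grip_width': 0.08480501129302832}
```

View pics/top0.png

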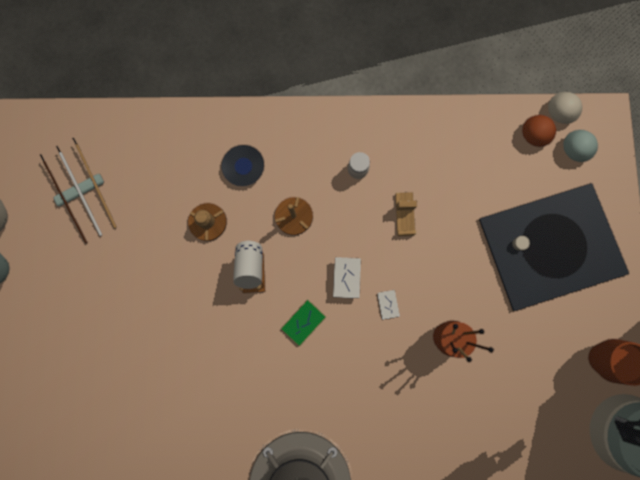

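View pics/side0.png

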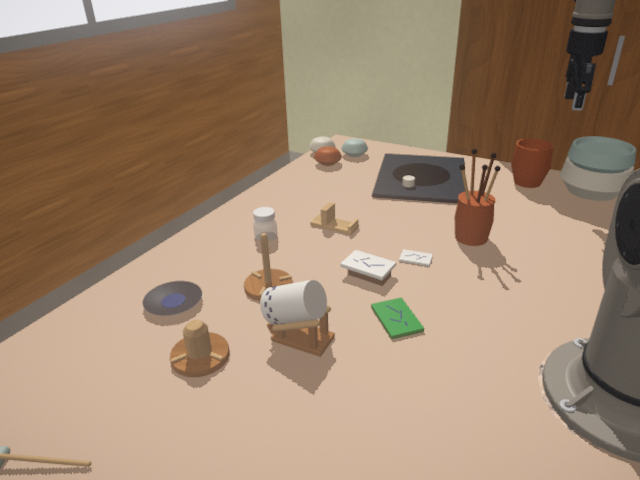

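Candidates for the tile: the green tile at (302,323), the small white one at (388,305), and the larger white one on the block at (346,278). I choose the last. Thick peg: the stubby one at (207,222), against the slender one at (293,216). The cup is at (249,265) and the easel at (405,214). Next I measure them.

```bash
cat > h.py <<'E'
from bench import r,viewer,nets
import cv2,numpy as np
from scipy.optimize import least_squares
from scipy.spatial.transform import Rotation as R
def cloud(c,d,m):
    k=viewer.calibration(c);K=k["mtx"];v,u=np.nonzero(m&(d>0));z=d[v,u]
    P=np.c_[(u-K[0,2])/K[0,0]*z,-(v-K[1,2])/K[1,1]*z,-z]
    T=np.linalg.inv(k["world_to_cam"]);return P@T[:3,:3].T+T[:3,3]
def seg(n,near,cams=("top","side"),tol=.06):
    out={}
    for c in cams:
        p,d=viewer.grab_frame(c)
        for s in nets.silhouettes(n,c):
            P=cloud(c,d,cv2.erode(s["mask"].astype(np.uint8),np.ones((2,2)))>0)
            if len(P)>20 and np.linalg.norm(np.median(P,0)[:2]-near)<tol: out[c]=P;break
    return out
def pix(c,P):
    k=viewer.calibration(c);Q=np.c_[np.atleast_2d(P),np.ones(len(np.atleast_2d(P)))]@k["world_to_cam"].T
    return np.c_[Q[:,0]/-Q[:,2]*k["mtx"][0,0]+k["mtx"][0,2],-Q[:,1]/-Q[:,2]*k["mtx"][1,1]+k["mtx"][1,2]]
def tool():
    o=r.get_obs();M=R.from_rotvec(o["orientation"]).as_matrix();return o,M
def ang(v): return np.degrees(np.arctan2(v[1],v[0]))
E
python3 - <<'E'
from h import *
o,M=tool();print(np.round(M,3),o["clock"])
def rect(P,lab):
    rc=cv2.minAreaRect((P[:,:2]*1000).astype(np.float32));print(lab,len(P),np.round(rc[0],1),np.round(rc[1],1),round(rc[2],1),"z",np.round(np.percentile(P[:,2],[5,50,95])*1000,1))
S=seg("tile",[.473,-.113]);
for c,P in S.items(): rect(P[P[:,2]>.02],"tile "+c)
S=seg("easel",[.64,-.255])
for c,P in S.items():
    rect(P[(P[:,2]>.003)&(P[:,2]<.017)],"easel base "+c); rect(P[(P[:,2]>.035)],"easel post "+c)
    rect(P[P[:,2]>.003],"easel all "+c)
S=seg("thick_peg",[.615,.23])
for c,P in S.items():
    for a,b,R0 in((.006,.022,48),(.055,.08,20)):
        Q=P[(P[:,2]>a)&(P[:,2]<b),:2]*1000
        if len(Q)>5: print("peg",c,a,len(Q),np.round(cv2.minEnclosingCircle(Q.astype(np.float32)),1) if 0 else cv2.minEnclosingCircle(Q.astype(np.float32)),P[:,2].max())
S=seg("cup",[.49,.12]); np.savez("cup.npz",**S)
for key,P in list(S.items())+[("both",np.concatenate(list(S.values())))]:
    def ax(yaw,pit): return np.array([np.cos(yaw)*np.cos(pit),np.sin(yaw)*np.cos(pit),-np.sin(pit)])
    m=P.mean(0)
    def f(x):
        a=ax(x[3],x[4]);q=P-x[:3];rad=np.linalg.norm(q-np.outer(q@a,a),axis=1);t=q@a
        return np.r_[(rad-.032)/.002,(x[4]-.436)/.02, (x[:3]-m)@a/.001]
    s=least_squares(f,np.r_[m-[0,0,.03],0,.436],loss="soft_l1").x;a=ax(s[3],s[4]);t=(P-s[:3])@a
    lo,hi=np.percentile(t,[1.5,98.5]);print("cup",key,len(P),"yaw,pit",np.degrees(s[3:]),"span",hi-lo,"bottom",s[:3]+lo*a,"mouth",s[:3]+hi*a)
p,_=viewer.grab_frame("side");cv2.imwrite("pics/crop1.png",cv2.resize(p[180:390,140:450,::-1],None,fx=2.4,fy=2.4,interpolation=cv2.INTER_CUBIC))
E
```

```text
[[ 0.     0.304 -0.953]
 [-0.    -0.953 -0.304]
 [-1.     0.    -0.   ]] 0.8
tile top 957 [ 475.5 -116.6] [59.8 91.6] 88.8 z [25.3 28.7 32.3]
tile side 864 [ 473.6 -110.6] [65.7 94.1] 87.5 z [24.8 29.5 31.3]
easel base top 511 [ 632.2 -264. ] [105.8  45.2] 0.1 z [ 6.1 10.  13.6]
easel post top 142 [ 649.9 -261.8] [42.3 16.5] 89.5 z [38.5 49.3 53.4]
easel all top 739 [ 632.1 -263.4] [106.2  45. ] 1.4 z [ 6.8 11.3 50.5]
easel base side 397 [ 631.  -256.7] [106.4  45.8] 0.8 z [ 4.5 10.4 15.1]
easel post side 105 [ 647.  -256.7] [11.7 42.9] 0.3 z [36.8 46.4 51.5]
easel all side 635 [ 631.1 -257.9] [106.4  48.4] 0.8 z [ 4.9 11.9 49.3]
peg top 0.006 817 ((615.6249389648438, 228.3743438720703), 47.79896926879883) 0.07095250898005934
peg top 0.055 207 ((617.2807006835938, 229.47915649414062), 19.794200897216797) 0.07095250898005934
peg side 0.006 1428 ((614.1015625, 234.2721710205078), 48.59038162231445) 0.07010643673046535
peg side 0.055 321 ((612.7903442382812, 235.9092559814453), 18.80950164794922) 0.07010643673046535
cup top 1171 yaw,pit [ 3.29423535 25.43376361] span 0.08850983106029456 bottom [0.46141766 0.11212533 0.0931662 ] mouth [0.54121725 0.11671849 0.05515412]
cup side 2279 yaw,pit [ 3.96365758 25.5582514 ] span 0.0885752407575893 bottom [0.46077221 0.11459741 0.09457122] mouth [0.54048898 0.12012094 0.05635733]
cup both 3450 yaw,pit [ 3.72751826 25.44387056] span 0.08857939983775978 bottom [0.46082656 0.1142964  0.09429448] mouth [0.54064513 0.11949653 0.05623841]
```

View pics/crop1.png

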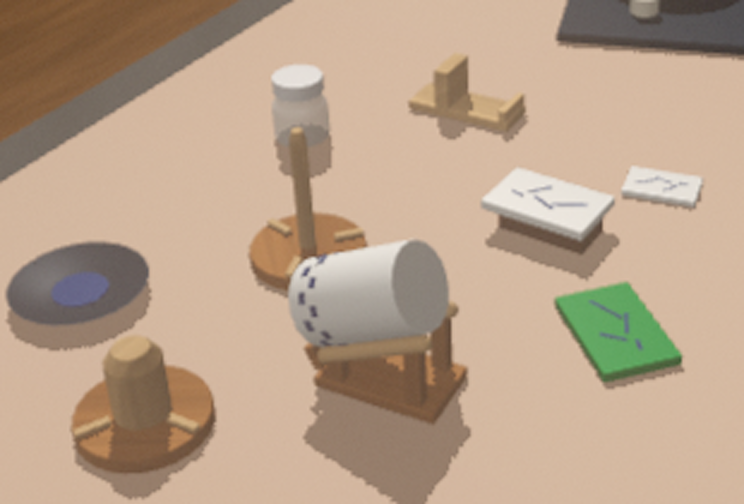

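The crop shows the wide white tile on its dark block (upper right), with the green one and the small loose one well apart. The thick chamfered peg is at lower left. Turns are possible only about the vertical tool axis, so the cup will have to pivot within the grip. I'll take it near its closed end.

```bash
python3 -m pendant '[85,0,0,0,0.122, 85,0,0,0,0.122, 85,-4,-35,-33,0, 85,-4,-35,-33,0, 85,-4,-35,-33,0, 85,-4,-35,-33,0, 85,-4,-35,-33,0, 85,-4,-35,-33,0, 85,-4,-35,-33,0, 85,-4,-35,-33,0, 85,0,-51,-6,0, 85,0,-51,-6,0, 85,0,-51,-6,0, 85,0,-51,-6,0, 85,0,-51,-6,0, 85,0,-51,-6,0, 85,0,-51,-6,0, 85,0,-51,-6,0, 85,0,-51,-6,0, 85,0,0,0,0]' 20
cat > go.py <<'E'
import sys
from h import *
o,M=tool();t=np.array([float(a) for a in sys.argv[1:4]]);print("clock",o["clock"],"tcp",np.round(o["tcp_pos"],4),"ztool ang",ang(M[:,2]),"down",np.round(M[:,0],3),"F",np.round(o["contact_force"],1),"w",o["grip_width"]);print("tool shift mm",np.round(M.T@(t-o["tcp_pos"])*1000,1))
E
python3 go.py .475 .114 .062
```

```text
clock: 4.15
tcp_pos: [0.4743, 0.1196, 0.2637]
orientation: [2.187, 0.081, -2.185]
contact_force: [-0.5, -0.7, -0.7]
grip_width: 0.085
clock 4.15 tcp [0.4743 0.1196 0.2637] ztool ang -175.86319136587258 down [ 0.001  0.002 -1.   ] F [-0.5 -0.7 -0.7] w 0.08504893266828324
tool shift mm [ 2.017e+02  6.000e+00 -1.000e-01]
```

```bash
python3 -m pendant '[85,45,3,0,0, 85,45,3,0,0, 85,45,0,0,0, 85,40,0,0,0, 85,26,0,0,0, 85,0,0,0,0, 60,0,0,0,0, 60,0,0,0,0, 60,0,0,0,0, 60,0,0,0,0, 60,0,0,0,0]' 20
python3 - <<'E'
from h import *
ims=[viewer.grab_frame(c)[0] for c in("side","top")]
a=ims[0][160:400,180:420];b=ims[1][180:300,190:310]
cv2.imwrite("pics/g1.png",np.hstack([cv2.resize(x,(400,400)) for x in(a,b)])[:,:,::-1])
E
```

```text
clock: 5.52
tcp_pos: [0.4763, 0.1143, 0.0651]
orientation: [2.195, 0.082, -2.184]
contact_force: [-4.1, 12.7, 5.6]
grip_width: 0.0646
```

View pics/g1.png

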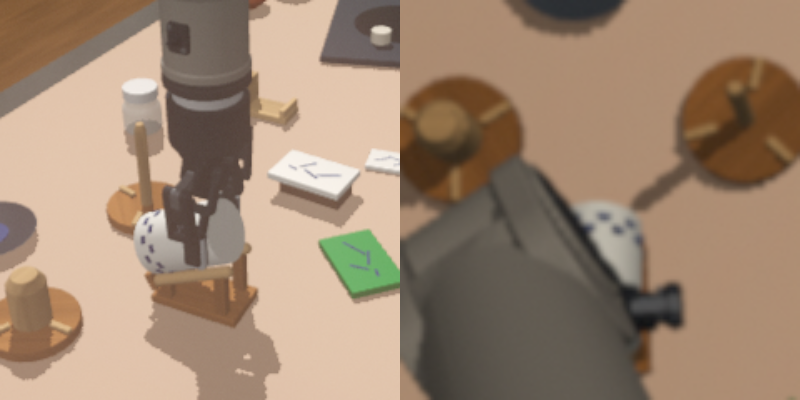

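The gripper holds the cup near its closed end (left half, about (205,225)). Next I lift and see whether it swings.

```bash
python3 -m pendant '[60,-5,0,0,0, 60,-15,0,0,0, 60,-30,0,0,0, 60,-45,0,0,0, 60,-40,0,0,0, 60,0,0,0,0, 60,0,0,0,0]' 20
cat > cupfit.py <<'E'
from h import *
import sys
o,M=tool();g=o["tcp_pos"];S=seg("cup",g[:2],tol=.1)
for key,P in S.items():
    P=P[(abs((P-g)@M[:,2])<.13)&(P[:,2]>.02)]
    yaw=np.arctan2(-M[1,2],-M[0,2])
    m=P.mean(0)
    for pit0 in(.436,1.2):
        def f(x):
            a=np.array([np.cos(yaw)*np.cos(x[3]),np.sin(yaw)*np.cos(x[3]),-np.sin(x[3])]);q=P-x[:3]
            return np.r_[(np.linalg.norm(q-np.outer(q@a,a),axis=1)-.032)/.002,(x[:3]-m)@a/.001]
        L=least_squares(f,np.r_[m-[0,.02 if key=="side" else 0,.01],pit0],loss="soft_l1");s=L.x
        a=np.array([np.cos(yaw)*np.cos(s[3]),np.sin(yaw)*np.cos(s[3]),-np.sin(s[3])]);t=(P-s[:3])@a
        lo,hi=np.percentile(t,[1.5,98.5]);print(key,len(P),"cost",round(L.cost,1),"pitch",round(np.degrees(s[3]),1),"bot-tcp",np.round((s[:3]+lo*a-g)*1000),"mouth-tcp",np.round((s[:3]+hi*a-g)*1000),"zmin",P[:,2].min())
p,_=viewer.grab_frame("side");u,v=pix("side",g)[0].astype(int)
cv2.imwrite(sys.argv[1],cv2.resize(p[max(v-120,0):v+120,max(u-120,0):u+120,::-1],None,fx=2,fy=2))
E
python3 cupfit.py pics/g2.png
```

```text
clock: 6.5
tcp_pos: [0.4747, 0.1081, 0.1975]
orientation: [2.189, 0.069, -2.189]
contact_force: [0.3, 0.4, -1.7]
grip_width: 0.0643
top 432 cost 104.6 pitch 28.8 bot-tcp [-11.  -3.  31.] mouth-tcp [ 65.   2. -11.] zmin 0.1887179303278268
top 432 cost 104.6 pitch 28.8 bot-tcp [-11.  -3.  31.] mouth-tcp [ 65.   2. -11.] zmin 0.1887179303278268
side 1767 cost 3602.5 pitch 33.9 bot-tcp [-11.  -0.  37.] mouth-tcp [ 63.   5. -13.] zmin 0.16534753544841524
side 1767 cost 3602.5 pitch 33.9 bot-tcp [-11.  -0.  37.] mouth-tcp [ 63.   5. -13.] zmin 0.16534753544841524
```

View pics/g2.png

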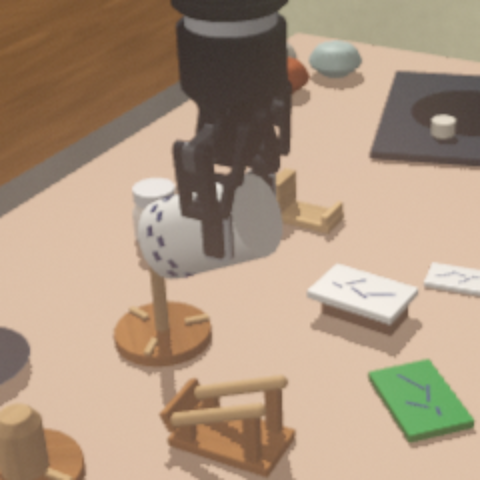

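The cup is held about 14 mm from its bottom and still tilts about 28° (crop (215,230)), so gravity alone does not turn it. I'll pivot it against the thick peg: bring the peg's near face against the lower rim from inside the mouth, advancing until the cup stands upright over it.

```bash
python3 go.py .510 .2255 .085
```

```text
clock 6.75 tcp [0.4744 0.1087 0.1964] ztool ang -176.28479441639803 down [-0.002 -0.    -1.   ] F [ 0.2 -0.2 -1.2] w 0.06420152233616408
tool shift mm [ 111.3 -114.3  -43.3]
```

```bash
python3 -m pendant '[60,0,-28,-10,0, 60,0,-29,-11,0, 60,0,-29,-11,0, 60,0,-28,-11,0, 60,0,0,0,0, 60,40,0,0,0, 60,40,0,0,0, 60,31,0,0,0, 60,0,0,-15,0, 60,0,0,-15,0, 60,0,0,0,0]' 20; python3 cupfit.py pics/g3.png; python3 go.py .615 .232 .085
```

```text
clock: 8.12
tcp_pos: [0.5427, 0.2275, 0.0876]
orientation: [2.192, 0.07, -2.187]
contact_force: [-0.5, -0.0, -1.9]
grip_width: 0.0645
top 468 cost 345.1 pitch 33.8 bot-tcp [-9. -2. 35.] mouth-tcp [ 63.   3. -13.] zmin 0.07063754729582583
top 468 cost 345.1 pitch 33.8 bot-tcp [-9. -2. 35.] mouth-tcp [ 63.   3. -13.] zmin 0.07063754729582583
side 1473 cost 4229.1 pitch 6.9 bot-tcp [-27.  -2.   6.] mouth-tcp [68.  4. -6.] zmin 0.06122928741257705
side 1473 cost 4372.7 pitch 45.9 bot-tcp [-5.  1. 50.] mouth-tcp [ 58.   5. -15.] zmin 0.06122928741257705
clock 8.375 tcp [0.5407 0.2276 0.087 ] ztool ang -176.27867985693206 down [ 0.001  0.    -1.   ] F [-0.3 -0.2 -1.7] w 0.06454533321904467
tool shift mm [  2.1   0.4 -74.4]
```

View pics/g3.png

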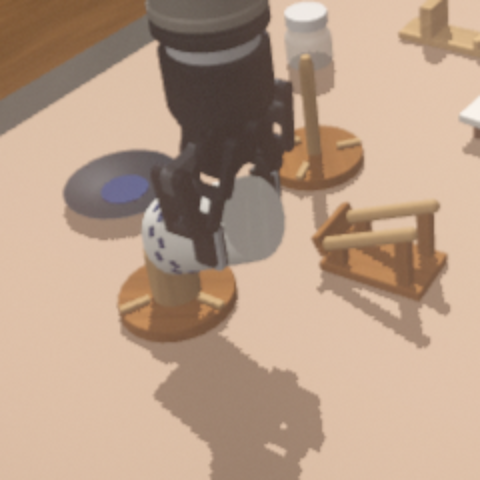

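The mouth now overhangs the thick peg ((175,270)), with its lower rim just ahead of the peg's near side. I advance along the cup's heading.

```bash
python3 -m pendant '[60,0,0,-8,0, 60,0,0,-8,0, 60,0,0,-8,0, 60,0,0,-8,0, 60,0,0,-8,0, 60,0,0,0,0]' 20; python3 cupfit.py pics/g4.png
```

```text
clock: 9.12
tcp_pos: [0.5797, 0.2302, 0.0859]
orientation: [2.186, 0.071, -2.19]
contact_force: [-4.6, -0.2, -1.3]
grip_width: 0.0647
top 143 cost 36.1 pitch 58.7 bot-tcp [-7. -2. 39.] mouth-tcp [ 36.   1. -33.] zmin 0.0564018646970883
top 143 cost 36.1 pitch 58.7 bot-tcp [-7. -2. 39.] mouth-tcp [ 36.   1. -33.] zmin 0.0564018646970883
side 1803 cost 5126.8 pitch 27.8 bot-tcp [-36.  -4.  17.] mouth-tcp [ 44.   1. -25.] zmin 0.03124818551047026
side 1803 cost 4544.1 pitch 63.7 bot-tcp [-4.  1. 43.] mouth-tcp [ 37.   4. -39.] zmin 0.03124818551047026
```

View pics/g4.png

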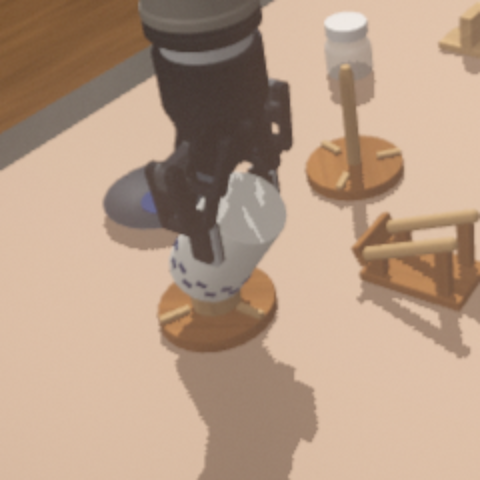

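It is pivoting as planned: the pitch is now about 58–60°, with the peg in the mouth and a push of only 4.6 N. I continue past the peg centre.

```bash
python3 -m pendant '[60,0,0,-8,0, 60,0,0,-8,0, 60,0,0,-8,0, 60,0,0,-8,0, 60,0,0,-8,0, 60,0,0,-3,0, 60,0,0,0,0]' 20; python3 cupfit.py pics/g5.png; python3 go.py .615 .232 .067
```

```text
clock: 10.25
tcp_pos: [0.6231, 0.2324, 0.0857]
orientation: [2.187, 0.07, -2.189]
contact_force: [-3.7, -0.8, -3.1]
grip_width: 0.0646
side 2239 cost 3349.5 pitch 88.1 bot-tcp [-2.  1. 42.] mouth-tcp [  1.   1. -50.] zmin 0.024921228551815555
side 2239 cost 3349.5 pitch 88.1 bot-tcp [-2.  1. 42.] mouth-tcp [  1.   1. -50.] zmin 0.024921228551815555
clock 10.5 tcp [0.6232 0.2326 0.0863] ztool ang -176.28692927005008 down [-0. -0. -1.] F [-4.7 -0.6 -3.5] w 0.06431660892611574
tool shift mm [19.3  0.   8.2]
```

View pics/g5.png

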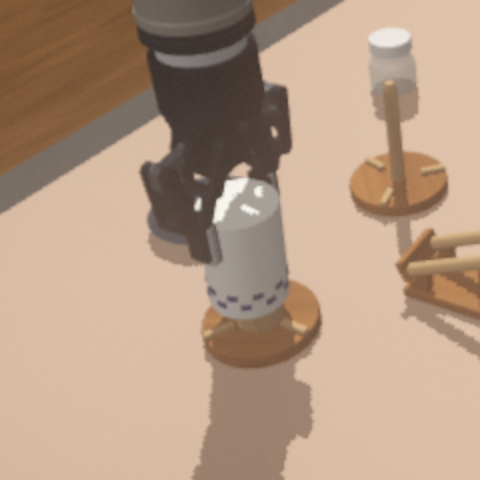

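The cup is upright to within 2°, over the peg. I centre it and lower it.

```bash
python3 -m pendant '[60,0,0,4,0, 60,0,0,3,0, 60,6,0,0,0, 60,5,0,0,0, 60,3,0,0,0, 60,2,0,0,0, 60,0,0,0,0]' 20; python3 -m pendant '[60,2,0,0,0, 60,0,0,0,0]' 20
```

```text
clock: 11.38
tcp_pos: [0.6167, 0.2323, 0.0706]
orientation: [2.189, 0.071, -2.188]
contact_force: [0.9, 0.1, 0.7]
grip_width: 0.0642
clock: 11.62
tcp_pos: [0.6177, 0.2324, 0.0699]
orientation: [2.192, 0.071, -2.186]
contact_force: [-0.1, -1.9, 8.8]
grip_width: 0.0646
```

```bash
python3 -m pendant '[60,1,0,0,0, 60,1,0,0,0, 60,0,0,0,0]' 20; python3 cupfit.py pics/g6.png
```

```text
clock: 12.0
tcp_pos: [0.6191, 0.2326, 0.0692]
orientation: [2.196, 0.071, -2.183]
contact_force: [1.0, -1.8, 13.2]
grip_width: 0.0645
side 2145 cost 3204.3 pitch 89.6 bot-tcp [-1.  1. 42.] mouth-tcp [ -1.   1. -47.] zmin 0.02006953162274827
side 2145 cost 3204.3 pitch 89.6 bot-tcp [-1.  1. 42.] mouth-tcp [ -1.   1. -47.] zmin 0.02006953162274827
```

Pressed lightly (13 N), the cup stands at 89.6° on the ribs. Release, rise and turn for the tile.

```bash
python3 -m pendant '[85,0,0,0,0, 85,0,0,0,0, 85,0,0,0,0, 85,-10,0,0,0, 85,-30,0,0,0, 85,-50,0,0,0, 85,-50,0,0,0, 85,0,0,0,0.093, 85,0,0,0,0]' 20; python3 go.py .459 -.113 .15; python3 cupfit.py pics/g7.png | tail -1
python3 - <<'E'
from h import *
S=seg("cup",[.615,.232])
for c,P in S.items():
    Q=P[P[:,2]>.104];print(c,len(Q),np.percentile(P[:,2],[1,50,99]),cv2.minEnclosingCircle((Q[:,:2]*1000).astype(np.float32)))
    if len(Q)>20:
        A=np.c_[Q[:,:2]-Q[:,:2].mean(0),np.ones(len(Q))];print("top slope deg",np.degrees(np.linalg.lstsq(A,Q[:,2],rcond=None)[0][:2]))
E
```

```text
clock: 13.38
tcp_pos: [0.6165, 0.2325, 0.2074]
orientation: [-2.209, 0.03, 2.206]
contact_force: [-0.3, 0.2, -0.5]
grip_width: 0.0846
clock 13.375 tcp [0.6165 0.2325 0.2074] ztool ang 178.42682647968826 down [ 0.001  0.    -1.   ] F [-0.3  0.2 -0.5] w 0.0846257322426817
tool shift mm [ 57.1 349.7 148. ]
side 2515 cost 3769.7 pitch 90.3 bot-tcp [  5.   1. -97.] mouth-tcp [   4.    1. -185.] zmin 0.02006524185921854
top 391 [0.02249858 0.105909   0.11174234] ((620.8311767578125, 229.58860778808594), 31.796051025390625)
top slope deg [-0.25810902 -0.17604555]
side 795 [0.02007514 0.08239508 0.11017566] ((619.1748046875, 235.3778076171875), 31.961713790893555)
top slope deg [ 0.93002178 -0.82611883]
```

View pics/g7.png

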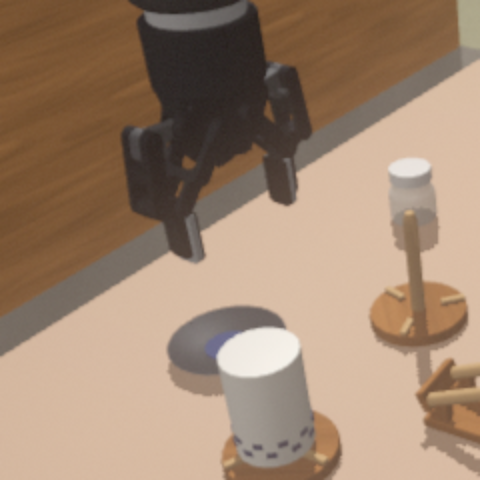

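The cup stands upside down and level on the thick peg (top at about 108–110 mm). On to the tile.

```bash
python3 -m pendant '[85,0,44,18,0, 85,0,44,18,0, 85,0,44,18,0, 85,0,44,18,0, 85,0,44,19,0, 85,0,44,19,0, 85,0,43,19,0, 85,0,43,19,0, 85,30,0,0,0, 85,27,0,0,0, 85,0,0,0,0]' 20;  python3 go.py .459 -.113 .004
python3 - <<'E'
from h import *
S=seg("tile",[.473,-.113])
for c,P in S.items():
    P=P[P[:,2]>.02];rc=cv2.minAreaRect((P[:,:2]*1000).astype(np.float32));print(c,len(P),rc)
E
```

```text
clock: 15.2
tcp_pos: [0.4571, -0.1131, 0.1479]
orientation: [-2.203, 0.03, 2.211]
contact_force: [-0.3, -0.1, 1.1]
grip_width: 0.0847
clock 15.2 tcp [ 0.4571 -0.1131  0.1479] ztool ang 178.39586061719757 down [-0.004  0.001 -1.   ] F [-0.3 -0.1  1.1] w 0.08473963782493366
tool shift mm [ 1.439e+02 -1.000e-01 -2.500e+00]
side 899 ((473.5809326171875, -109.20207214355469), (62.552955627441406, 92.20050811767578), 86.9445571899414)
```

```bash
python3 -m pendant '[85,40,0,-2,0, 85,40,0,0,0, 85,35,0,0,0, 85,18,0,0,0, 85,11,0,0,0, 85,0,0,0,0, 58,0,0,0,0, 58,0,0,0,0, 58,0,0,0,0, 58,0,0,0,0, 58,0,0,0,0]' 25
```

```text
clock: 16.77
tcp_pos: [0.4614, -0.1135, 0.0064]
orientation: [-2.21, 0.032, 2.205]
contact_force: [-0.4, 0.4, 6.6]
grip_width: 0.0613
```

```bash
python3 -m pendant '[58,-5,0,0,0, 58,-15,0,0,0, 58,-30,0,0,0, 58,-40,0,0,0, 58,-30,0,0,0, 58,0,0,0,-0.038, 58,0,0,0,0]' 25
cat > tf.py <<'E'
from h import *
import sys
o,M=tool();g=o["tcp_pos"]
S=seg("tile",g[:2]+[.02,0],tol=.07)
for c,P in S.items():
    P=P[P[:,2]>g[2]-.05] if len(sys.argv)<3 else P[P[:,2]>.012]
    Q=(P-g)@np.c_[-M[:,2],-M[:,1],-M[:,0]]*1000   # fwd, left, up relative TCP
    m=Q.mean(0)
    s=least_squares(lambda x:(Q[:,2]-m[2]-(Q[:,:2]-m[:2])@x[:2]-x[2]),[0,0,0],loss="soft_l1",f_scale=2).x
    p=np.arctan(s[0]);t=(Q-m)@[np.cos(p),0,np.sin(p)]
    rc=cv2.minAreaRect(np.c_[t,Q[:,1]].astype(np.float32))
    print(c,len(P),"pitch(near low)",round(np.degrees(p),1),"side slope",round(np.degrees(s[1]),1),"centre rel TCP",np.round(m,1),"t",np.round(np.percentile(t,[1,99]),1),"fwd",np.round(np.percentile(Q[:,0],[1,99]),1),"rect",np.round(rc[0],1),np.round(rc[1],1),round(rc[2],1))
p,_=viewer.grab_frame("side");u,v=pix("side",g)[0].astype(int)
cv2.imwrite(sys.argv[1],cv2.resize(p[max(v-110,0):v+110,max(u-110,0):u+110,::-1],None,fx=2.2,fy=2.2))
E
python3 tf.py pics/t1.png; python3 go.py .615 -.26 .06
```

```text
clock: 17.65
tcp_pos: [0.46, -0.1134, 0.1252]
orientation: [2.216, 0.011, -2.217]
contact_force: [-0.1, 0.6, -1.6]
grip_width: 0.0612
side 596 pitch(near low) 0.1 side slope -1.3 centre rel TCP [ 5.7 11.4 21.8] t [-39.5  52.2] fwd [-33.8  57.9] rect [ 7.2 18.7] [94.6 94.3] 89.5
clock 17.9 tcp [ 0.4599 -0.1132  0.1245] ztool ang -179.44626366238222 down [-0.002  0.    -1.   ] F [ 0.5  0.1 -1.6] w 0.061126702340090606
tool shift mm [  64.1  148.3 -153.8]
```

View pics/t1.png

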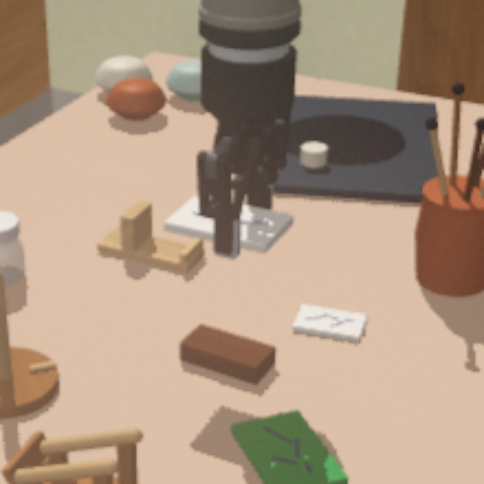

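The tile is held level by its long sides, near edge about 35 mm behind the grip. Plan: bring it over the easel with its underside on the post's near top edge, then lower the grip so that the post tips it near edge down.

```bash
python3 -m pendant '[58,0,30,-31,0, 58,0,30,-31,0, 58,0,30,-31,0, 58,0,29,-32,0, 58,0,28,-32,0, 58,0,0,0,0, 58,30,0,0,0, 58,30,0,0,0, 58,0,0,0,0]' 25
python3 - <<'E'
from h import *
o,M=tool();g=o["tcp_pos"]
for n in("easel","tile"):
    S=seg(n,[.62,-.26],tol=.05)
    for c,P in S.items():
        P=P[P[:,2]>(.06 if n=="tile" else .004)]
        if n=="easel":P=P[P[:,2]<.054]
        Q=(P-g)@np.c_[-M[:,2],-M[:,1],-M[:,0]]*1000
        if len(Q)>9: print(n,c,len(Q),np.round(np.percentile(Q,[1,50,99],axis=0),1).tolist(),np.round(cv2.minAreaRect(Q[:,:2].astype(np.float32))[2],1))
p,_=viewer.grab_frame("side");q,_=viewer.grab_frame("top")
u,v=pix("side",g)[0].astype(int);a,b=pix("top",g)[0].astype(int)
f=lambda im,x,y,h:cv2.resize(im[y-h:y+h,x-h:x+h],(400,400),interpolation=cv2.INTER_CUBIC)
cv2.imwrite("pics/t2.png",np.hstack([f(p,u,v,60),f(q,a,b,60)])[:,:,::-1])
E
python3 go.py .618 -.26 .0365
```

```text
clock: 19.02
tcp_pos: [0.6161, -0.2572, 0.0622]
orientation: [2.21, 0.015, -2.225]
contact_force: [0.3, -0.8, -0.6]
grip_width: 0.0615
easel top 97 [[-36.8, -27.7, -57.5], [-31.9, -5.8, -42.6], [-21.7, 13.2, -37.3]] 89.8
easel side 600 [[-37.5, -21.6, -57.9], [22.0, 10.2, -50.4], [65.1, 22.6, -11.3]] 1.1
tile top 262 [[-29.0, -22.6, 22.0], [-14.9, 9.2, 26.7], [61.5, 24.2, 31.6]] 10.0
tile side 360 [[-29.9, -29.0, 19.5], [-5.1, 11.4, 27.4], [59.6, 32.7, 30.3]] 28.7
clock 19.525 tcp [ 0.6192 -0.259   0.0659] ztool ang -179.4434382529514 down [ 0.001 -0.    -1.   ] F [-0.4  0.9 -2.1] w 0.061309812643838335
tool shift mm [29.4  1.   1.2]
```

View pics/t2.png

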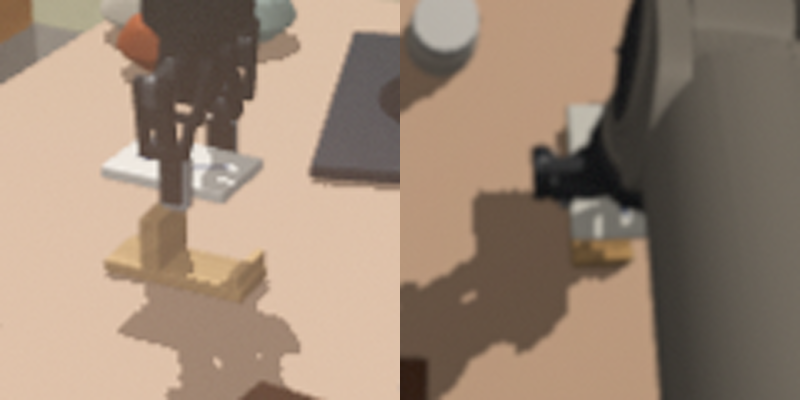

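In the side crop the tile hovers level over the post ((165,225)), with the sides aligned. The offset is about 1.5 mm to the left, which I correct while lowering.

```bash
python3 -m pendant '[58,14,1.5,1.5,0, 58,12,0,0,0, 58,3,0,0,0, 58,3,0,0,0, 58,3,0,-0.5,0, 58,3,0,-0.5,0, 58,0,0,0,0]' 25; python3 tf.py pics/t3.png; python3 go.py .619 -.26 .0175
```

```text
clock: 20.4
tcp_pos: [0.6171, -0.2605, 0.0275]
orientation: [2.214, 0.01, -2.22]
contact_force: [-6.3, 0.8, 8.7]
grip_width: 0.0613
top 226 pitch(near low) 16.4 side slope -1.3 centre rel TCP [-7.6  6.4 22.2] t [-25.   63.7] fwd [-31.9  53.7] rect [19.4  1.2] [89.3 48.5] 0.4
side 317 pitch(near low) 15.7 side slope -0.6 centre rel TCP [-6.7  6.1 22.7] t [-28.1  59.7] fwd [-33.7  50.8] rect [16.6  3. ] [90.5 63. ] 0.7
clock 20.65 tcp [ 0.6171 -0.2605  0.0275] ztool ang -179.4708458948149 down [-0.003 -0.    -1.   ] F [-5.7  0.9  9.1] w 0.06120926159461686
tool shift mm [10.  -0.5 -1.9]
```

View pics/t3.png

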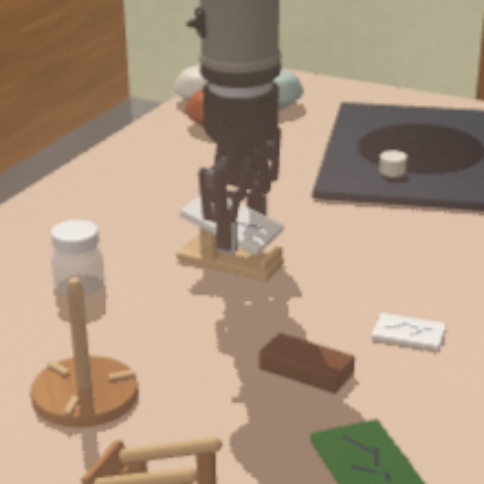

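The post is tipping the tile as planned (16°, near edge down). That was my last viewing; from here I go by measurements.

```bash
python3 -m pendant '[58,2.5,0,-0.5,0, 58,2.5,0,-0.5,0, 58,2.5,0,-1,0, 58,0,0,0,0]' 25; python3 tf.py pics/t4.png; python3 go.py .619 -.26 .0175
```

```text
clock: 21.15
tcp_pos: [0.6191, -0.2606, 0.0203]
orientation: [2.214, 0.01, -2.22]
contact_force: [-7.6, 1.8, 11.4]
grip_width: 0.061
top 208 pitch(near low) 28.2 side slope -0.1 centre rel TCP [-9.3  7.1 21.6] t [-24.9  67.2] fwd [-31.   49.4] rect [20.9  0.8] [52.  94.6] 90.0
side 308 pitch(near low) 28.3 side slope 0.0 centre rel TCP [-8.3  5.  22.7] t [-26.8  63.3] fwd [-32.3  47.7] rect [19.   3.4] [91.9 62.6] 1.2
clock 21.4 tcp [ 0.6191 -0.2606  0.0203] ztool ang -179.47590811764246 down [-0.003 -0.    -1.   ] F [-6.6  1.  12.3] w 0.06168616943978698
tool shift mm [ 2.8 -0.6  0.1]
```

```bash
python3 -m pendant '[58,1.5,0,-1,0, 58,1.5,0,-1,0, 58,1.5,0,-1,0, 58,1,0,-1,0, 58,0,0,0,0]' 25; python3 tf.py pics/t5.png; python3 go.py .619 -.26 .0145
```

```text
clock: 22.02
tcp_pos: [0.6219, -0.2606, 0.0149]
orientation: [2.211, 0.01, -2.223]
contact_force: [-11.8, 1.7, 15.9]
grip_width: 0.0615
top 202 pitch(near low) 39.2 side slope 0.5 centre rel TCP [-12.3   5.7  19.2] t [-22.6  70.7] fwd [-29.7  42.6] rect [16.8 16.1] [105.6  47.6] 27.4
side 309 pitch(near low) 38.3 side slope -0.2 centre rel TCP [-12.7   2.9  19.3] t [-24.   65.6] fwd [-33.1  39.4] rect [21.7  3.1] [64.5 91.9] 89.8
clock 22.275 tcp [ 0.6219 -0.2605  0.0149] ztool ang -179.4866002495451 down [-0.005  0.    -1.   ] F [-12.4   1.8  15. ] w 0.06149766312268442
tool shift mm [ 0.4 -0.5  2.9]
```

```bash
python3 -m pendant '[58,1,0,-0.5,0, 58,1,0,-0.5,0, 58,0.5,0,0,0, 58,0,0,0,0]' 25; python3 tf.py pics/t6.png
```

```text
clock: 22.78
tcp_pos: [0.6229, -0.2605, 0.0132]
orientation: [2.211, 0.01, -2.223]
contact_force: [-14.7, 2.6, 20.9]
grip_width: 0.0613
top 184 pitch(near low) 42.2 side slope 0.1 centre rel TCP [-16.8   4.4  14.9] t [-16.5  72.5] fwd [-28.8  36.4] rect [21.4 17.5] [98.9 46.3] 28.9
side 300 pitch(near low) 41.1 side slope 0.2 centre rel TCP [-12.1   2.5  20.1] t [-23.3  66.6] fwd [-29.3  38.6] rect [22.6 11.4] [109.3  71.3] 21.1
```

```bash
python3 -m pendant '[58,-0.5,0,0.7,0, 58,-0.5,0,0.7,0, 58,0,0,0,0]' 25; python3 -m pendant '[66,0,0,0,0, 72,0,0,0,0, 80,0,0,0,0, 85,0,0,0,0, 85,0,0,0,0, 85,-4,0,0,0, 85,-10,0,0,0, 85,-30,0,0,0, 85,-50,0,0,0, 85,-50,0,0,0, 85,0,-45,30,0, 85,0,-45,30,0, 85,0,-45,30,0, 85,0,0,0,0]' 20
python3 - <<'E'
from h import *
E=seg("easel",[.63,-.26]);S=seg("tile",[.63,-.26]);C=seg("cup",[.615,.232]);print(r.get_obs()["clock"])
for n,D in(("easel",E),("tile",S),("cup",C)):
    for c,P in D.items():
        P=P[P[:,2]>.004]*1000;q=np.round(np.percentile(P,[1,50,99],axis=0),1).tolist();print(n,c,len(P),q)
        if n=="tile":
            m=P.mean(0);s=least_squares(lambda x:P[:,2]-m[2]-(P[:,:2]-m[:2])@x[:2]-x[2],[0,0,0],loss="soft_l1",f_scale=2).x
            p=np.arctan(s[0]);t=(P-m)@[np.cos(p),0,np.sin(p)]
            rc=cv2.minAreaRect(np.c_[t,P[:,1]].astype(np.float32));ctr=m[[0,2]]+rc[0][0]*np.array([np.cos(p),np.sin(p)])
            print("  pitch",np.degrees(p),"side",np.degrees(s[1]),"face centre x,z",ctr,"y",rc[0][1],rc[1],rc[2],"under centre",ctr+9*np.array([np.sin(p),-np.cos(p)]))
E
```

```text
clock: 23.4
tcp_pos: [0.6229, -0.2606, 0.0135]
orientation: [2.214, 0.01, -2.219]
contact_force: [-7.4, 1.5, 11.1]
grip_width: 0.0614
clock: 25.15
tcp_pos: [0.5309, -0.1222, 0.1577]
orientation: [2.213, 0.018, -2.215]
contact_force: [0.3, -0.8, -0.6]
grip_width: 0.0851
25.75
easel top 38 [[581.0, -283.2, 8.2], [584.3, -273.5, 20.4], [589.5, -263.2, 26.2]]
easel side 331 [[579.0, -275.5, 4.4], [641.8, -240.0, 11.5], [681.6, -233.9, 40.8]]
tile top 476 [[594.7, -294.1, 17.0], [634.1, -277.2, 53.8], [665.0, -256.6, 80.3]]
  pitch 41.92421294195177 side 2.64820596405254 face centre x,z [630.89527363  50.57430716] y -284.08392333984375 (98.78526306152344, 49.78739547729492) 13.903512001037598 under centre [636.90859697  43.87804385]
tile side 669 [[592.9, -289.4, 17.0], [624.7, -250.4, 45.9], [661.3, -225.8, 79.7]]
  pitch 41.622353962928926 side 0.2790350812851906 face centre x,z [625.73872751  47.45333193] y -185.9239501953125 (92.7762680053711, 212.56773376464844) 1.8499819040298462 under centre [631.71668875  40.7254809 ]
cup top 819 [[590.2, 197.9, 21.4], [614.2, 221.7, 106.1], [648.3, 256.2, 111.6]]
cup side 2585 [[588.1, 206.7, 18.3], [602.6, 249.0, 83.1], [645.3, 266.2, 110.2]]
```

```bash
python3 -m pendant '[85,-40,-45,10,0, 85,-30,-45,10,0, 85,0,-45,10,0, 85,0,-45,0,0, 85,0,0,0,0, 85,0,0,0,0]' 20
python3 - <<'E'
from h import *
E=seg("easel",[.63,-.26],tol=.08);S=seg("tile",[.63,-.26])
o=r.get_obs();print(o["clock"],o["tcp_pos"],o["contact_force"])
for c,P in S.items():
    P=P[P[:,2]>.012]*1000;m=np.median(P,0);P=P[np.linalg.norm(P-m,axis=1)<60]
    rc=cv2.minAreaRect(P[:,:2].astype(np.float32));print("tile",c,len(P),rc)
for c,P in E.items():
    P=P[P[:,2]>.004]*1000;print("easel",c,len(P),cv2.minAreaRect(P[:,:2].astype(np.float32)),np.percentile(P[:,1],[1,99]))
for n in("brush_pot","saucer","jar"): print(n,[np.round(x["location"],3) for x in nets.look_for(n,"top")[:1]])
E
```

```text
clock: 26.5
tcp_pos: [0.501, 0.053, 0.2267]
orientation: [2.216, 0.01, -2.217]
contact_force: [-0.1, -0.3, 0.0]
grip_width: 0.0851
26.9 [0.50104192 0.05301257 0.22675098] [ 0.19115935  0.1223569  -0.28188743]
tile top 819 ((629.2748413085938, -264.6119384765625), (71.29405975341797, 59.98130416870117), 2.271733522415161)
tile side 672 ((623.7830200195312, -258.0270690917969), (74.16930389404297, 66.29158020019531), 0.2117532193660736)
easel top 113 ((632.0971069335938, -265.33111572265625), (42.04556655883789, 107.24557495117188), 89.31373596191406) [-285.72544022 -243.84469913]
easel side 344 ((630.9903564453125, -254.61746215820312), (107.73320007324219, 46.72713851928711), 3.1193885803222656) [-278.23892414 -233.73970395]
brush_pot [array([ 0.334, -0.35 ,  0.103])]
saucer [array([0.764, 0.144, 0.008])]
jar [array([ 0.744, -0.146,  0.068])]
```

```bash
python3 -c "
from bench import r
print(r.hand_in())"
```

```text
the job is handed in; nothing more can be done
None
```

I did both parts in the order asked and handed in at about 27 s of robot time.

- **Cup:** I gripped it near its closed end and pivoted it upside down in the grip by pushing its mouth against the thick peg. I then lowered it, still held, onto the ribs with about 13 N and released it. The check after release showed it upright and level to about 1°. Its bottom measured 108–111 mm above the bench, and 108 is expected when it is seated.
- **Tile:** I took the larger white tile off the block and tipped it on the post until its lower edge met the easel base, then released it.
  - **Lean and position:** it leans at 41.6–41.9°. In the side camera its underside centre is within about 1 mm of the easel's rest point in x and z; the top camera's reading of that put it 6 mm further back, but the gripper was blocking its view. The lower edge measured about 36 mm in front of the easel's centre just before the final press and release; I did not measure it separately afterwards.
  - **Centred and square:** it is centred to within about 1–2 mm and square to within about 2–3°.

**Disagreements and limits:**
- The two cameras differ by 5–6 mm in y, so I compared the tile with the easel within one camera at a time.
- The easel was partly hidden behind the tile, so its angle readings scattered from −0.7° to 3°.
- My 12 picture views were used up before the tile was released, so I checked its final placing by measurement only.
- I never touched the brush pot, saucer or jar. The network found all three at the end, but I had not measured their positions beforehand to compare.

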